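# Pack the specimen-intake tray

## Task

Pack the specimen-intake tray: set the taller white reagent bottle in the square well, the specimen cup in the large round well, the dropper bottle in the small round well and the date stamp in the rectangular well, each upright and right down on the well's floor. Leave the shorter reagent bottle and the glass beaker standing where they are, and knock nothing over.

Things in the scene. Friction and masses are not known exactly. Their poses are not given: they have to be found in the camera images.
- tall_bottle: White plastic reagent bottle with a ribbed blue screw cap, the taller of the two reagent bottles: 62 x 60 mm round body, 168 mm high, about 0.16 kg; round cap 36 mm across from 150 to 168 mm; shoulder slopes below the cap. Belongs in the square well. Origin at the centre of its underside, z up. Loose, stands upright on the desk (z = 0) at the start.
- dropper_bottle: Small amber dropper bottle with a black dropper cap: round body 28 mm across up to 56 mm height, narrower cap (18 mm across) from there to 91 mm; about 45 g. Belongs in the small round well. Origin at the centre of its underside, z up. Loose, stands upright on the desk (z = 0) at the start.
- date_stamp: Hand stamp: dark red block 26 mm (its x) x 54 mm (its y), 18 mm high, with an upright round knob 26 mm across, at most, on its middle, rising to 62 mm; about 40 g. Belongs in the rectangular well, its long side (y) along the well's long side, either way round. Origin at the centre of its underside, z up. Loose, stands upright on the desk (z = 0) at the start.
- specimen_cup: Clear plastic specimen cup, open at the top: the narrower and taller of the two clear vessels; 50 mm across the rim, 44 mm at the foot, 79 mm high, thin wall, about 14 g; grip it round the outside. Belongs in the large round well. Origin at the centre of its underside, z up. Loose, stands upright on the desk (z = 0) at the start.
- short_bottle: Look-alike that stays where it is: the shorter white reagent bottle with a green cap, 50 x 48 mm round, 118 mm high. Origin at the centre of its underside, z up. Loose, stands upright on the desk (z = 0) at the start.
- beaker: Look-alike that stays where it is: clear glass beaker with a flared lip, 62 mm across, 70 mm high, wider and lower than the specimen cup. Origin at the centre of its underside, z up. Loose, stands upright on the desk (z = 0) at the start.
- square_well: Block with the square well, 78 x 78 mm, for the tall bottle. Fixed grey block 92 x 92 x 30 mm, one of four, 2 by 2 (96 mm between centres, turned alike) on a fixed tray with 20 mm feet (rim 34 mm above the desk); which is in which corner varies. Origin: centre of the block's underside, 24 mm above the desk, z up. The well is centred on it, 24 mm deep: floor 6 mm, rim 30 mm above the origin.
- slot_well: Block with the rectangular well, 44 mm along its x and 74 mm along its y, for the stamp. Fixed grey block 92 x 92 x 30 mm, one of four, 2 by 2 (96 mm between centres, turned alike) on a fixed tray with 20 mm feet (rim 34 mm above the desk); which is in which corner varies. Origin: centre of the block's underside, 24 mm above the desk, z up. The well is centred on it, 24 mm deep: floor 6 mm, rim 30 mm above the origin.
- large_round_well: Block with the large round well, 70 mm across, for the specimen cup. Fixed grey block 92 x 92 x 30 mm, one of four, 2 by 2 (96 mm between centres, turned alike) on a fixed tray with 20 mm feet (rim 34 mm above the desk); which is in which corner varies. Origin: centre of the block's underside, 24 mm above the desk, z up. The well is centred on it, 24 mm deep: floor 6 mm, rim 30 mm above the origin.
- small_round_well: Block with the small round well, 46 mm across, for the dropper bottle. Fixed grey block 92 x 92 x 30 mm, one of four, 2 by 2 (96 mm between centres, turned alike) on a fixed tray with 20 mm feet (rim 34 mm above the desk); which is in which corner varies. Origin: centre of the block's underside, 24 mm above the desk, z up. The well is centred on it, 24 mm deep: floor 6 mm, rim 30 mm above the origin.
There are look-alikes about, which are no part of the job. What is shaped like the specimen_cup but orange or yellow is not meant.

How it is judged:
By the outcome, as a careful person would: the job done as asked, in the order asked, and still so for the second after the job is handed in, with the robot touching nothing.
It also fails if it takes over 106 s, if anything falls off the work surface, if the arm or the gripper's body presses on something with over 40 N, if the wrist force passes 120 N, or if a joint passes its speed limit or range.

## Robot

A 6-joint arm with a two-finger parallel gripper is mounted at the origin on a cart in front of the work surface, level with it; the furniture and walls round the work are solid. World frame = base frame: x ahead of the robot, y to its left, z up, the work surface at z = 0. Lengths are in m, angles in degrees, forces in N, time in s.
With the tool pointing down it reaches from about 0.35 to 0.925 m from the base axis. Payload 6.4 kg.
Tool frame: the origin (TCP) lies midway between the tips of the shut fingers; the grasp point (between the pads) lies ctrl.grip_depth behind it (ctrl.grip_depth is the distance from the TCP to the grasp point, in m); z points along the fingers, y is the line along which they close (so a half turn about z gives the same grasp; the last joint's range is limited). The gripper opens to 94 mm and grips with 3 to 60 N. Pads are 16 mm wide; open, the fingers measure 119 mm over their backs; the gripper's body (75 mm by 177 mm) begins 78 mm behind the grasp point.
Start: joints at [-76.209, 14.043, 89.255, -0, 76.702, -9.975], TCP at [0.262, -0.595, 0.205] pointing down, gripper open.
Joint ranges: [-179.41, 179.41], [-58.25, 129.5], [7.25, 145.43], [-54.29, 234.29], [11.92, 165.04], [-157.13, 157.13]. Speed limits (degrees/s): [147.25, 147.25, 180, 180, 180, 180].

## Interface

Orientations are given as [roll, pitch, yaw] about the fixed x, y, z axes, in that order (R = Rz(yaw) Ry(pitch) Rx(roll)).
In Python, from station import ctrl gives the robot as it stands.
- The arm moves only by the tool servo_tool, never from a script. Its argument "series" is text: rows parted by semicolons, each of 7 numbers parted by spaces: the shift along the tool's x, y, z in units of 250 mm (1.0 is 250 mm), then the turn, a rotation vector about the tool's x, y, z in units of pi/2 rad (1.0 is pi/2 rad), then the opening, from -1 (shut) to 1 (fully open). In form: tx ty tz rx ry rz grip; .... A call has 1 to 5 rows; each row is the pose to reach, as a shift and turn from the pose commanded when the call began, along the tool's axes at that moment; what a row does not reach only later rows make up. A row lasts 1/12 s, in which the tool goes at most 41.7 mm and 7.16 degrees, less where a joint would pass 70% of its speed; a pose out of reach is approached as far as the arm can. A call with a number of a shift or a turn outside -1 to 1 is refused whole. A call with a gripper value outside its range is refused whole. The fingers move at their own pace and stop on an object; "grip_force" is the grip in N (left out, the last holds). Time passes only in rows, so rows that repeat a pose let the fingers close. It gives the time, the measured TCP pose, the force, the opening and the grip force at its end, in the units of the state.
- ctrl.get_obs(): the state, without advancing time (a new reading comes with each control period).
- ctrl.grab_frame(name): name is "scene" or "side" or "wrist"; returns a dict with "frame" (400x640x3 uint8, red, green, blue), "fov_y" (degrees; the focal length in pixels is half the picture's height over the tangent of half this angle, whatever the lens; pixels are square), "cx", "cy" (the principal point, pixels), "camera_from_world" (4x4, takes a point from world to camera coordinates). Camera axes: x right, y down, z forward; pixel columns grow to the right and rows downward; lengths in m; the calibration is good to about 2 mm. The wrist camera is an equidistant fisheye: a pixel r from the principal point sees the ray r / f radians off the axis. A picture is of the moment at which its call begins. There is no depth.
- ctrl.sign_off(): hands the job in; it is judged then, once.
The state is a dict: "time_s": time; "joint_pos": joint angles; "qvel": joint speeds; "joint_torque": joint torques, N m; "tcp_pos": TCP position; "tool_rot": TCP orientation; "wrist_force": force on the tool from outside, world axes, zero at the start; "wrist_torque": the same for the moment, N m; "grip_width": finger opening in m; "finger_force": force on a finger pad.
Only numpy, scipy, OpenCV 4.12 (cv2) and the standard library are available. Lean on these libraries where they do the work, as an engineer would, in place of code of your own. Each camera call takes 0.05 s, during which the arm holds its last target. There are 200 camera calls.

## Working session

There is one attempt and no reset: what is moved stays moved. The work goes in short steps, Python scripts to look and compute and a tool call to move; the robot and the scene stay as the last step left them, time stands still between calls to the robot, and variables do not carry over. Pictures are saved under pics/ and viewed, at most 16 in all, crops included, and the job is handed in when it is done.

Besides the shell and the picture viewer there is one more tool, called in YAML: its name, and indented under it one key for each argument. servo_tool: Moves the arm, as the interface text tells. Shifts and turns lie within -1 to 1; 1 stands for 250 mm of shift or pi/2 rad of turn. Its arguments: {"type":"object","properties":{"series":{"type":"string"},"grip_force":{"type":"number"}},"required":["series"]}

```bash
mkdir -p pics; ls; python3 - <<'E'
from station import ctrl
import cv2,numpy as np
print(ctrl.grip_depth)
o=ctrl.get_obs();print(o['time_s'],o['tcp_pos'],o['tool_rot'],o['grip_width'])
for n in ("scene","side"):
    f=ctrl.grab_frame(n);cv2.imwrite(f"pics/{n}0.png",f["frame"][:,:,::-1])
    np.savez(f"pics/{n}0.npz",**f);print(n,f["fov_y"],f["cx"],f["cy"],np.round(np.linalg.inv(f["camera_from_world"]),3).tolist())
E
```

```text
pics
0.0188
0.0 [ 0.26181412 -0.59431138  0.20437734] [-1.79894954e+02 -1.69548148e-02  2.37662723e+01] 0.09398964579608297
scene 45.4371908696993 321.25353688892193 199.44197195915157 [[-0.797, -0.45, 0.403, -0.081], [-0.604, 0.591, -0.534, 0.802], [0.002, -0.669, -0.743, 1.156], [0.0, 0.0, 0.0, 1.0]]
side 54.893679920258826 321.27814796577707 204.76376862886391 [[-0.958, -0.13, 0.254, 0.257], [-0.284, 0.353, -0.891, 1.021], [0.026, -0.927, -0.375, 0.488], [0.0, 0.0, 0.0, 1.0]]
```

View pics/scene0.png

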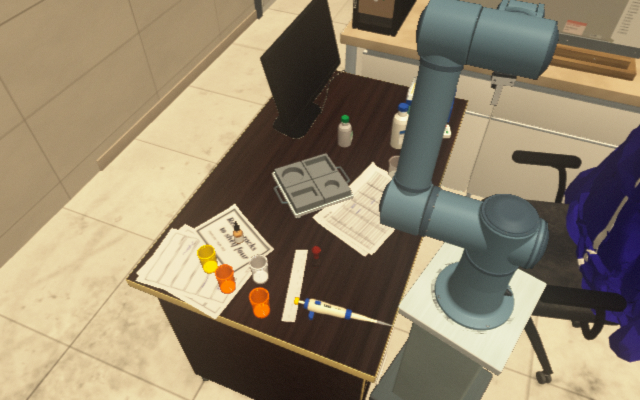

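View pics/side0.png

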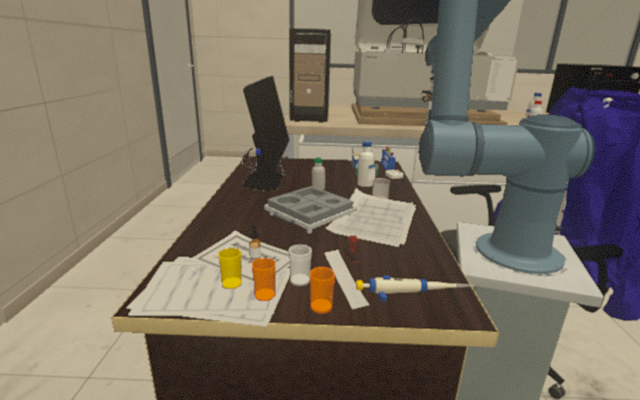

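Scene: tall white bottle with blue cap at (401,128), and the shorter green-capped one at (345,131). Clear vessels are at (259,268) and (395,167). The first is narrow and tall, so it fits the specimen cup; the second, near the tall bottle, should be the beaker. The orange and yellow cups at (207,259), (226,278) and (259,303) are not meant. I'll enlarge to confirm.

```bash
python3 - <<'E'
import cv2
a=cv2.imread("pics/scene0.png");b=cv2.imread("pics/side0.png")
cv2.imwrite("pics/c1.png",cv2.resize(a[145:293,190:355],None,fx=4,fy=4,interpolation=cv2.INTER_CUBIC))
m=cv2.hconcat([cv2.resize(a[90:190,330:460],None,fx=3,fy=3,interpolation=cv2.INTER_CUBIC),cv2.resize(b[130:230,300:430],None,fx=3,fy=3,interpolation=cv2.INTER_CUBIC)])
m2=cv2.resize(b[225:315,220:480],None,fx=3,fy=3,interpolation=cv2.INTER_CUBIC)
cv2.imwrite("pics/c2.png",cv2.vconcat([m,m2]))
E
```

```text
(no output)
```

View pics/c1.png

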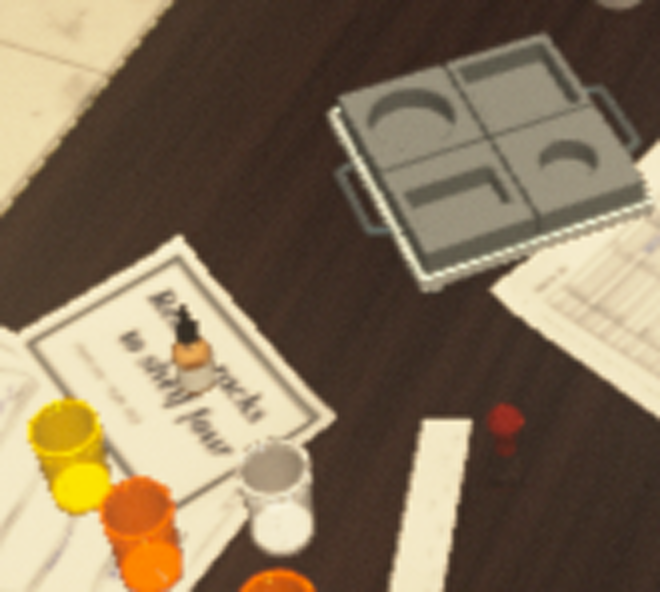

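View pics/c2.png

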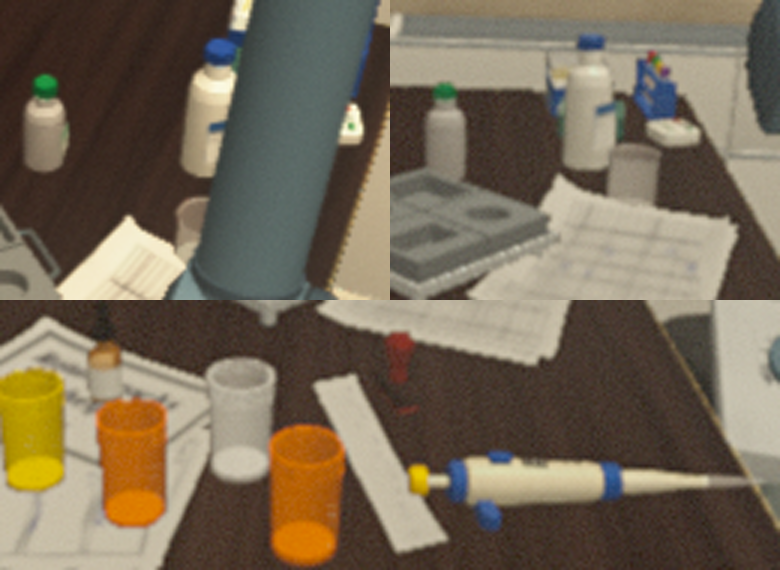

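Confirmed: the clear cup at scene (259,268) is the narrow, tall specimen cup, and the vessel at (395,167) is the wider, lower beaker. In crop c1 the wells are: large round (412,115), square (512,80), slot (455,215), small round (568,160).

```bash
cat > h.py <<'E'
import numpy as np,cv2
def ray(f,u,v):
    F=200/np.tan(np.radians(float(f["fov_y"]))/2)
    T=np.linalg.inv(f["camera_from_world"]);d=T[:3,:3]@[(u-f["cx"])/F,(v-f["cy"])/F,1]
    return T[:3,3],d
def fray(f,u,v):
    F=200/np.tan(np.radians(float(f["fov_y"]))/2)
    T=np.linalg.inv(f["camera_from_world"]);x,y=u-f["cx"],v-f["cy"];r=np.hypot(x,y)+1e-9;t=r/F
    return T[:3,3],T[:3,:3]@[x/r*np.sin(t),y/r*np.sin(t),np.cos(t)]
def atz(rd,z):
    c,d=rd;return (c+d*(z-c[2])/d[2]).round(4)
E
python3 - <<'E'
from h import *
S=np.load("pics/scene0.npz");D=np.load("pics/side0.npz")
c1=lambda x,y:ray(S,190+x/4,145+y/4)
c2a=lambda x,y:ray(S,330+x/3,90+y/3)
c2b=lambda x,y:ray(D,300+(x-390)/3,130+y/3)
c2c=lambda x,y:ray(D,220+x/3,225+(y-300)/3)
for n,r,z in [("cup",c1(276,467),.079),("cupbase",c1(282,527),0.0),("cup s",c2c(241,374),.079),("cupb s",c2c(240,464),0),
 ("drop",c1(184,310),.091),("dropb",c1(196,383),.002),("drop s",c2c(105,393),.0),
 ("stamp",c1(505,415),.06),("stamp s",c2c(400,340),.06),
 ("tall",c2a(221,46),.168),("tall s",c2b(592,40),.168),("tallbase s",c2b(587,158),0),
 ("beak s",c2b(636,153),.07),("short",c2a(45,80),.116),("short s",c2b(446,88),.116),
 ("T ctr",c1(491,137),.054),("T top",c1(545,38),.054),("T right",c1(645,185),.054),("T bot",c1(428,268),.054),("T left",c1(340,105),.054),
 ("T mid s",c2b(460,225),.054)]:
    p=atz(r,z);print(n,p,round(float(np.hypot(p[0],p[1])),3))
E
```

```text
cup [0.5001 0.3121 0.079 ] 0.589
cupbase [0.5048 0.3118 0.    ] 0.593
cup s [0.503  0.3157 0.079 ] 0.594
cupb s [ 0.5043  0.3131 -0.    ] 0.594
drop [0.6377 0.2565 0.091 ] 0.687
dropb [0.641  0.2569 0.002 ] 0.691
drop s [0.6473 0.2484 0.    ] 0.693
stamp [0.4115 0.1727 0.06  ] 0.446
stamp s [0.411  0.1861 0.06  ] 0.451
tall [ 0.4919 -0.4178  0.168 ] 0.645
tall s [ 0.4861 -0.3817  0.168 ] 0.618
tallbase s [ 0.4885 -0.4249 -0.    ] 0.647
beak s [ 0.4051 -0.256   0.07  ] 0.479
short [ 0.6511 -0.3027  0.116 ] 0.718
short s [ 0.6434 -0.2825  0.116 ] 0.703
T ctr [ 0.5916 -0.0426  0.054 ] 0.593
T top [ 0.6272 -0.163   0.054 ] 0.648
T right [ 0.4625 -0.0744  0.054 ] 0.468
T bot [0.5443 0.0959 0.054 ] 0.553
T left [0.7125 0.0034 0.054 ] 0.713
T mid s [ 0.545  -0.0115  0.054 ] 0.545
```

Estimates are consistent: tray side 187–189 mm, yaw about 62.5°, centre about (0.587, -0.034). I'll go above the tall bottle while rising and turning the yaw to 0.

servo_tool:
  series: "0.16 -0.03 -0.2 0 0 0.08 1; 0.32 -0.07 -0.3 0 0 0.16 1; 0.48 -0.11 -0.4 0 0 0.22 1; 0.64 -0.15 -0.4 0 0 0.264 1; 0.76 -0.18 -0.4 0 0 0.264 1"

```text
time_s: 0.52
tcp_pos: [0.4033, -0.489, 0.3055]
tool_rot: [179.8, -0.1, -0.2]
wrist_force: [0.5, 0.3, -0.5]
grip_width: 0.0937
finger_force: 0.0
```

```bash
cat > st.py <<'E'
from station import ctrl
import sys,cv2,numpy as np
o=ctrl.get_obs();print(round(o['time_s'],2),np.round(o['tcp_pos'],4),np.round(o['tool_rot'],1),np.round(o['joint_pos'],0),round(o['grip_width'],4),np.round(o['wrist_force'],1))
for a in sys.argv[1:]:
    n,k=a.split(":");f=ctrl.grab_frame(n);cv2.imwrite(f"pics/{k}.png",f["frame"][:,:,::-1]);np.savez(f"pics/{k}.npz",**f)
E
python3 st.py
python3 - <<'E'
from h import *
S=np.load("pics/scene0.npz");D=np.load("pics/side0.npz")
c1=lambda x,y:ray(S,190+x/4,145+y/4);c2c=lambda x,y:ray(D,220+x/3,225+(y-300)/3)
print("orange",atz(c1(140,505),.079),atz(c2c(134,507),0),"orange2",atz(c2c(305,540),0),"yellow",atz(c2c(34,473),0))
E
```

```text
0.52 [ 0.4033 -0.489   0.3055] [ 1.798e+02 -1.000e-01 -2.000e-01] [-61.   8.  86.  -0.  86.  29.] 0.0937 [ 0.5  0.3 -0.5]
orange [0.5518 0.3898 0.079 ] [ 0.5573  0.3893 -0.    ] orange2 [0.4309 0.3872 0.    ] yellow [0.645  0.3738 0.    ]
```

servo_tool:
  series: "0.15 -0.12 0 0 0 0 1; 0.3 -0.24 0 0 0 0 1; 0.34 -0.28 0 0 0 0 1; 0.34 -0.28 0 0 0 0 1"

```text
time_s: 0.85
tcp_pos: [0.4903, -0.4153, 0.3023]
tool_rot: [-179.9, -0.0, 0.3]
wrist_force: [0.5, -1.2, 0.9]
grip_width: 0.0937
finger_force: 0.0
```

```bash
python3 st.py wrist:w1
```

```text
0.85 [ 0.4903 -0.4153  0.3023] [-179.9   -0.     0.3] [-50.  10.  84.   0.  86.  39.] 0.0937 [ 0.5 -1.2  0.9]
```

View pics/w1.png

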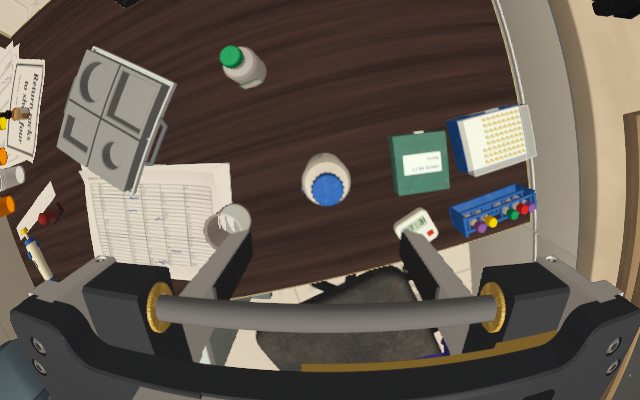

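The wrist view shows the bottle cap centred at (327,189), the tray blocks around (117,118), the beaker at (226,228) and the stamp at (47,215).

```bash
python3 - <<'E'
from h import *
W=np.load("pics/w1.npz")
for n,u,v,z in [("cap",327,189,.168),("beaker rim",228,224,.07),("shortcap",232,56,.118),("T far-right corner",176,86,.054),("near",131,191,.054),("far left",96,50,.054),("nearleft",57,150,.054),("T ctr",116,120,.054),("green box",419,135,.0),("display",413,212,.03)]:
    print(n,atz(fray(W,u,v),z))
E
```

```text
cap [ 0.4962 -0.416   0.168 ]
beaker rim [ 0.4231 -0.2732  0.07  ]
shortcap [ 0.6491 -0.3016  0.118 ]
T far-right corner [ 0.6281 -0.1932  0.054 ]
near [ 0.4695 -0.0964  0.054 ]
far left [ 0.715  -0.0265  0.054 ]
nearleft [0.5498 0.0852 0.054 ]
T ctr [ 0.5874 -0.0759  0.054 ]
green box [ 0.5501 -0.5626  0.    ]
display [ 0.4315 -0.5513  0.03  ]
```

servo_tool:
  series: "0.024 0.004 0.16 0 0 0 1; 0.024 0.004 0.32 0 0 0 1; 0.024 0.004 0.48 0 0 0 1; 0.024 0.004 0.6 0 0 0 1; 0.024 0.004 0.64 0 0 0 1"

```text
time_s: 1.32
tcp_pos: [0.4895, -0.4183, 0.136]
tool_rot: [-179.5, 0.4, -0.1]
wrist_force: [0.2, -0.2, -0.4]
grip_width: 0.0942
finger_force: 0.0
```

servo_tool:
  series: "0 0 0 0 0 0 -1; 0 0 0 0 0 0 -1; 0 0 0 0 0 0 -1; 0 0 0 0 0 0 -1; 0 0 0 0 0 0 -1"
  grip_force: 30

```text
time_s: 1.73
tcp_pos: [0.4939, -0.4214, 0.1453]
tool_rot: [179.8, -0.1, 0.0]
wrist_force: [-0.1, -0.0, 0.2]
grip_width: 0.064
finger_force: 0.0
```

servo_tool:
  series: "0 0 0 0 0 0 -1; 0 0 0 0 0 0 -1; 0 0 0 0 0 0 -1; 0 0 0 0 0 0 -1; 0 0 0 0 0 0 -1"

```text
time_s: 2.15
tcp_pos: [0.4932, -0.42, 0.1429]
tool_rot: [-180.0, -0.0, 0.0]
wrist_force: [-0.1, 0.4, 1.1]
grip_width: 0.0345
finger_force: 29.9
```

servo_tool:
  series: "0 0 0 0 0 0 -1; 0 0 0 0 0 0 -1; 0 0 0 0 0 0 -1"

```text
time_s: 2.4
tcp_pos: [0.4932, -0.4201, 0.1429]
tool_rot: [-180.0, -0.0, 0.0]
wrist_force: [-0.4, 1.6, 1.3]
grip_width: 0.0346
finger_force: 29.9
```

Gripped (34.5 mm, 30 N). Next: lift, then carry towards the square well.

servo_tool:
  series: "0 0 -0.05 0 0 0 -1; 0 0 -0.15 0 0 0 -1; 0 0 -0.28 0 0 0 -1; 0 0 -0.42 0 0 0 -1; 0 0 -0.5 0 0 0 -1"

```text
time_s: 2.82
tcp_pos: [0.4937, -0.4212, 0.2726]
tool_rot: [179.7, -0.2, 0.0]
wrist_force: [1.3, -0.9, -0.8]
grip_width: 0.0346
finger_force: 30.0
```

servo_tool:
  series: "0.03 -0.1 -0.1 0 0 0 -1; 0.06 -0.22 -0.1 0 0 0 -1; 0.09 -0.34 -0.1 0 0 0 -1; 0.12 -0.46 -0.1 0 0 0 -1; 0.15 -0.56 -0.1 0 0 0 -1"

```text
time_s: 3.23
tcp_pos: [0.5305, -0.2784, 0.2933]
tool_rot: [180.0, -0.0, 0.0]
wrist_force: [-0.5, 0.2, -1.1]
grip_width: 0.0347
finger_force: 30.0
```

servo_tool:
  series: "0.05 -0.14 0 0 0 0 -1; 0.11 -0.28 0 0 0 0 -1; 0.17 -0.42 0 0 0 0 -1; 0.23 -0.56 0 0 0 0 -1; 0.25 -0.6 0 0 0 0 -1"

```text
time_s: 3.65
tcp_pos: [0.5941, -0.1257, 0.2932]
tool_rot: [-179.9, -0.0, 0.3]
wrist_force: [-0.1, 0.5, -1.6]
grip_width: 0.0349
finger_force: 30.0
```

servo_tool:
  series: "0 0 0 0 0 0 -1; 0 0 0 0 0 0 -1; 0 0 0 0 0 0 -1"

```text
time_s: 3.9
tcp_pos: [0.5926, -0.1314, 0.2928]
tool_rot: [180.0, 0.0, -0.1]
wrist_force: [0.5, -0.5, -1.6]
grip_width: 0.0345
finger_force: 30.0
```

```bash
python3 st.py wrist:w2 scene:s2
```

```text
3.9 [ 0.5926 -0.1314  0.2928] [ 1.8e+02  0.0e+00 -1.0e-01] [-23.   5.  90.  -0.  85.  67.] 0.0345 [ 0.5 -0.5 -1.6]
```

View pics/w2.png

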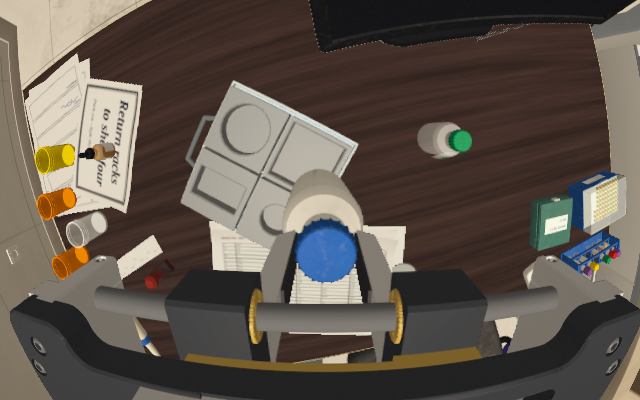

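Tray seen from above: corners at (235,82), (355,145), (182,203), and the block junction at (262,171). The bottle hangs upright from its cap at (326,251).

```bash
python3 - <<'E'
from h import *
W=np.load("pics/w2.npz")
print(np.linalg.inv(W["camera_from_world"])[:3,3].round(3))
for n,u,v,z in [("cornerLarge",235,82,.054),("cornerSq",355,145,.054),("cornerSlot",182,203,.054),("ctr",262,171,.054),("large",246,130,.054),
 ("capheld",326,249,.293+.026),("stamp",160,277,.06),("dropcap",87,154,.085),("cuprim",98,222,.079),("shortcap",461,141,.118)]:
    print(n,atz(fray(W,u,v),z))
E
```

```text
[ 0.666 -0.131  0.472]
cornerLarge [ 0.727  -0.0074  0.054 ]
cornerSq [ 0.6369 -0.1708  0.054 ]
cornerSlot [0.5562 0.0851 0.054 ]
ctr [ 0.6018 -0.0431  0.054 ]
large [ 0.6593 -0.0223  0.054 ]
capheld [ 0.6    -0.1311  0.319 ]
stamp [0.4295 0.1468 0.06  ]
dropcap [0.6437 0.242  0.085 ]
cuprim [0.5305 0.2443 0.079 ]
shortcap [ 0.6504 -0.2956  0.118 ]
```

servo_tool:
  series: "0.04 -0.05 0 0 0 0 -1; 0.074 -0.1 0.05 0 0 0 -1; 0.074 -0.1 0.18 0 0 0 -1; 0.074 -0.1 0.3 0 0 0 -1; 0.074 -0.1 0.34 0 0 0 -1"

```text
time_s: 4.42
tcp_pos: [0.6087, -0.1043, 0.2015]
tool_rot: [-179.8, 0.5, -0.0]
wrist_force: [-1.5, 0.2, -3.1]
grip_width: 0.0344
finger_force: 30.0
```

servo_tool:
  series: "0 0 0 0 0 0 -1; 0 0 0 0 0 0 -1"

```text
time_s: 4.58
tcp_pos: [0.6116, -0.1054, 0.2078]
tool_rot: [-180.0, 0.0, -0.0]
wrist_force: [0.1, -0.8, -1.4]
grip_width: 0.0346
finger_force: 30.0
```

```bash
python3 st.py wrist:w3 scene:s3 side:d3; python3 - <<'E'
import cv2
w=cv2.imread("pics/w3.png")[60:300,190:450];s=cv2.imread("pics/scene0.png")
a=cv2.imread("pics/s3.png")[130:230,260:360];b=cv2.imread("pics/d3.png")[140:240,260:360]
r=lambda i,k:cv2.resize(i,k,interpolation=cv2.INTER_CUBIC)
cv2.imwrite("pics/m3.png",cv2.hconcat([r(w,(520,480)),cv2.vconcat([r(a,(240,240)),r(b,(240,240))])]))
E
```

```text
4.58 [ 0.6116 -0.1054  0.2078] [-180.    0.   -0.] [-20.  10.  94.   0.  76.  70.] 0.0346 [ 0.1 -0.8 -1.4]
```

View pics/m3.png

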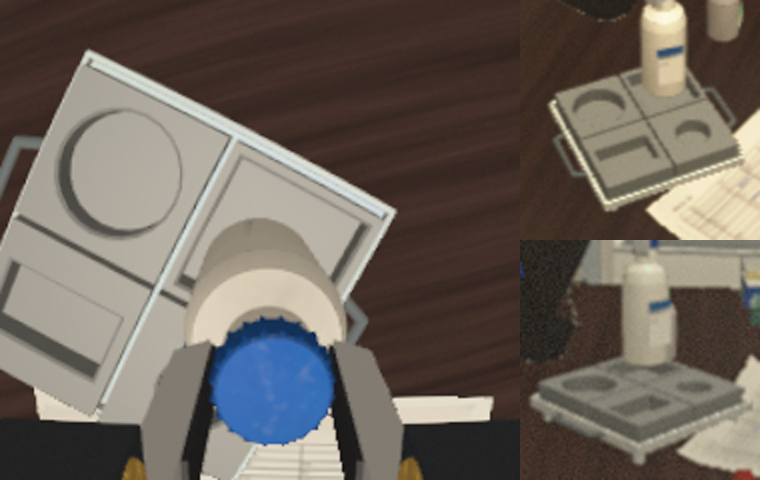

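Bottle is over the square well. The wells' rims and the far bottom edge of the bottle (crop (258,220)) are visible, so I'll measure them.

```bash
python3 - <<'E'
from h import *
W=np.load("pics/w3.npz")
p=lambda x,y,z:atz(fray(W,190+x/2,60+y/2),z)
L=p(88,55,.054);Q=p(393,212,.054);C=p(158,290,.054)
print("L",L,"Q",Q,"C",C,"LQ",np.linalg.norm(L-Q),np.degrees(np.arctan2(*(L-Q)[1::-1])))
print("largewell",p(121,172,.054),"sq by corner",(Q+C)/2,"LQ mid",(L+Q)/2)
print("sqwell corners",p(240,155,.054),p(372,235,.054))
print("bot far edge",p(258,218,.065),"cap",p(272,385,.233))
S=np.load("pics/s3.npz")
q=lambda x,y,z:atz(ray(S,260+x/2.4,130+y/2.4),z)
print("scene: cap base L/R", q(643-520,85,.065),q(683-520,93,.065),"C",q(645-520,125,.054),"top corner",q(692-520,64,.054))
E
```

```text
L [ 0.7273 -0.0052  0.054 ] Q [ 0.6392 -0.1718  0.054 ] C [ 0.5949 -0.0412  0.054 ] LQ 0.18845999575506733 62.12959797074395
largewell [ 0.6617 -0.0228  0.054 ] sq by corner [ 0.61705 -0.1065   0.054  ] LQ mid [ 0.68325 -0.0885   0.054  ]
sqwell corners [ 0.6697 -0.0883  0.054 ] [ 0.6262 -0.1605  0.054 ]
bot far edge [ 0.637 -0.098  0.065] cap [ 0.6164 -0.1052  0.233 ]
scene: cap base L/R [ 0.6277 -0.0814  0.065 ] [ 0.5749 -0.102   0.065 ] C [ 0.5855 -0.0313  0.054 ] top corner [ 0.6062 -0.1655  0.054 ]
```

servo_tool:
  series: "0.02 0.016 0 0 0 0 -1; 0.02 0.016 0.02 0 0 0 -1; 0.02 0.016 0.05 0 0 0 -1; 0.02 0.016 0.08 0 0 0 -1; 0.02 0.016 0.1 0 0 0 -1"

```text
time_s: 5.15
tcp_pos: [0.6159, -0.1089, 0.181]
tool_rot: [-180.0, 0.1, 0.0]
wrist_force: [-0.6, -0.2, -2.9]
grip_width: 0.0346
finger_force: 30.0
```

servo_tool:
  series: "0 0 0.01 0 0 0 -1; 0 0 0.02 0 0 0 -1; 0 0 0.025 0 0 0 -1; 0 0 0.025 0 0 0 -1"

```text
time_s: 5.48
tcp_pos: [0.6165, -0.1091, 0.1763]
tool_rot: [-180.0, 0.0, 0.0]
wrist_force: [-0.3, 0.2, -2.1]
grip_width: 0.0345
finger_force: 30.0
```

servo_tool:
  series: "0 0 0.004 0 0 0 -1; 0 0 0.008 0 0 0 -1; 0 0 0.012 0 0 0 -1; 0 0 0.014 0 0 0 -1; 0 0 0.014 0 0 0 -1"

```text
time_s: 5.9
tcp_pos: [0.6165, -0.1092, 0.173]
tool_rot: [-180.0, 0.0, 0.0]
wrist_force: [-0.2, 0.5, -2.2]
grip_width: 0.0346
finger_force: 30.0
```

servo_tool:
  series: "0 0 0.003 0 0 0 -1; 0 0 0.006 0 0 0 -1; 0 0 0.008 0 0 0 -1; 0 0 0.008 0 0 0 -1"

```text
time_s: 6.23
tcp_pos: [0.6176, -0.1093, 0.1728]
tool_rot: [180.0, -0.2, 0.0]
wrist_force: [0.3, 1.7, 5.3]
grip_width: 0.0346
finger_force: 30.1
```

On the floor (z 0.173 as predicted, contact force rising). Release, then rise.

servo_tool:
  series: "0 0 0 0 0 0 0; 0 0 0 0 0 0 0.3; 0 0 0 0 0 0 0.6; 0 0 0 0 0 0 1; 0 0 0 0 0 0 1"

```text
time_s: 6.65
tcp_pos: [0.6163, -0.1092, 0.1706]
tool_rot: [-180.0, 0.0, 0.0]
wrist_force: [0.2, -1.0, -0.4]
grip_width: 0.0645
finger_force: 0.0
```

servo_tool:
  series: "0 0 -0.06 0 0 0 1; 0 0 -0.2 0 0 0 1; 0 0 -0.36 0 0 0 1; 0 0 -0.52 0 0 0 1; 0 0 -0.6 0 0 0 1"

```text
time_s: 7.07
tcp_pos: [0.6179, -0.1097, 0.327]
tool_rot: [179.8, -0.4, 0.0]
wrist_force: [0.5, 0.4, 1.2]
grip_width: 0.0931
finger_force: 0.0
```

servo_tool:
  series: "-0.03 -0.16 0 0 0 0 1; -0.06 -0.32 0 0 0 0 1; -0.1 -0.48 0 0 0 0 1; -0.14 -0.64 0 0 0 0 1; -0.18 -0.8 0 0 0 0 1"

```text
time_s: 7.48
tcp_pos: [0.5707, 0.0923, 0.321]
tool_rot: [180.0, -0.0, -0.0]
wrist_force: [0.2, -0.2, -0.1]
grip_width: 0.094
finger_force: 0.0
```

servo_tool:
  series: "-0.04 -0.16 0 0 0 0 1; -0.09 -0.32 0 0 0 0 1; -0.14 -0.48 0 0 0 0 1; -0.2 -0.62 0 0 0 0 1; -0.22 -0.66 0 0 0 0 1"

```text
time_s: 7.9
tcp_pos: [0.5144, 0.2598, 0.321]
tool_rot: [-179.9, 0.0, 0.3]
wrist_force: [-0.6, -0.2, -0.1]
grip_width: 0.0939
finger_force: 0.0
```

```bash
python3 st.py wrist:w4 scene:s4
```

```text
7.9 [0.5144 0.2598 0.321 ] [-179.9    0.     0.3] [ 15.  -0.  93.   0.  87. 105.] 0.0939 [-0.6 -0.2 -0.1]
```

View pics/w4.png

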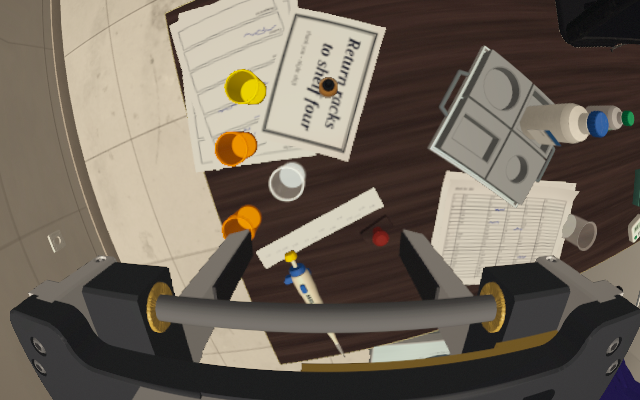

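Tall bottle stands in the square well. Cup rim is at (286,184), dropper at (328,87), stamp knob at (380,238); the tray is clear.

```bash
python3 - <<'E'
from h import *
W=np.load("pics/w4.npz")
print(np.linalg.inv(W["camera_from_world"]).round(3))
for n,u,v,z in [("cup",286,184,.079),("cupbase",292,177,.0),("dropcap",328,87,.091),("stamp",380,238,.062),("orange near",232,150,.079),("orange low",238,226,.079)]:
    print(n,atz(fray(W,u,v),z))
i=cv2.imread("pics/w4.png")[190:270,335:425].astype(float)
i=np.clip(i*2.2,0,255).astype(np.uint8)
cv2.imwrite("pics/st4.png",cv2.resize(i,(630,560),interpolation=cv2.INTER_CUBIC))
E
```

```text
[[ 0.005 -0.967 -0.254  0.588]
 [-1.    -0.005 -0.     0.26 ]
 [-0.001  0.254 -0.967  0.501]
 [ 0.     0.     0.     1.   ]]
cup [0.5039 0.3156 0.079 ]
cupbase [0.5    0.3158 0.    ]
dropcap [0.636 0.258 0.091]
stamp [0.4173 0.1767 0.062 ]
orange near [0.5529 0.3919 0.079 ]
orange low [0.4409 0.3897 0.079 ]
```

View pics/st4.png

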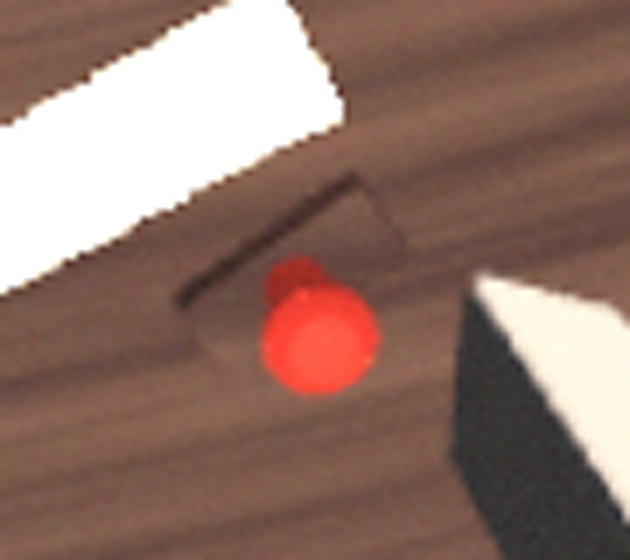

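servo_tool:
  series: "-0.02 -0.1 0.1 0 0 0 1; -0.053 -0.2 0.2 0 0 0 1; -0.053 -0.222 0.34 0 0 0 1; -0.053 -0.222 0.5 0 0 0 1; -0.053 -0.222 0.6 0 0 0 1"

```text
time_s: 8.42
tcp_pos: [0.5025, 0.3092, 0.1669]
tool_rot: [179.9, 0.2, -0.1]
wrist_force: [-0.2, 0.5, -0.7]
grip_width: 0.094
finger_force: 0.0
```

servo_tool:
  series: "0 0 0 0 0 0 1; 0 0 0 0 0 0 1"

```text
time_s: 8.58
tcp_pos: [0.5035, 0.3096, 0.17]
tool_rot: [179.9, 0.1, -0.1]
wrist_force: [0.1, -0.1, 1.4]
grip_width: 0.0938
finger_force: 0.0
```

```bash
python3 st.py wrist:w5 side:d5;python3 - <<'E'
import cv2
a=cv2.imread("pics/w5.png")[60:320,180:460];b=cv2.imread("pics/d5.png")[200:320,200:400]
cv2.imwrite("pics/m5.png",cv2.hconcat([cv2.resize(a,(420,390)),cv2.resize(b,(380,390))]))
E
```

```text
8.58 [0.5035 0.3096 0.17  ] [ 1.799e+02  1.000e-01 -1.000e-01] [ 21.   8. 100.  -0.  72. 111.] 0.0938 [ 0.1 -0.1  1.4]
```

View pics/m5.png

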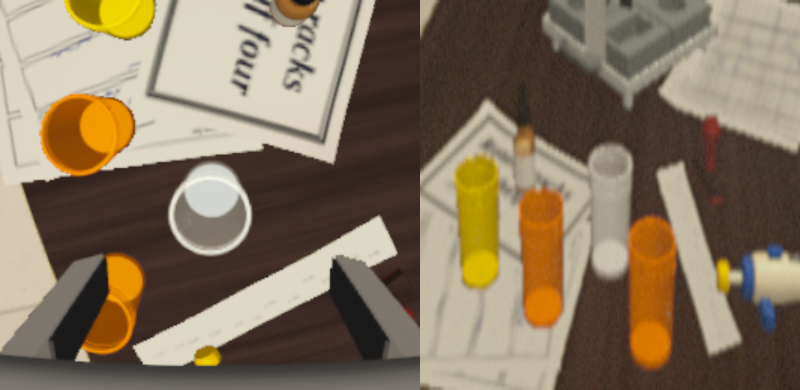

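Cup rim in the crop at (210,215), i.e. wrist pixel (320,203), centred between the fingers.

```bash
python3 - <<'E'
from h import *
W=np.load("pics/w5.npz")
p=lambda x,y,z:atz(fray(W,180+x/1.5,60+y/1.5),z)
print(W["cx"],W["cy"],p(210,215,.079),p(169,215,.079),p(251,215,.079),p(210,163,0),"or2",p(107,323,.079),"or1",p(78,135,.079))
E
```

```text
325.6177860478899 202.88383028317398 [0.5051 0.3149 0.079 ] [0.5051 0.3397 0.079 ] [0.505  0.2902 0.079 ] [0.5249 0.3161 0.    ] or2 [0.4305 0.3845 0.079 ] or1 [0.5548 0.3939 0.079 ]
```

servo_tool:
  series: "0 -0.022 0.06 0 0 0 1; 0 -0.022 0.2 0 0 0 1; 0 -0.022 0.34 0 0 0 1; 0 -0.022 0.46 0 0 0 1; 0 -0.022 0.51 0 0 0 1"

```text
time_s: 9.1
tcp_pos: [0.5029, 0.3161, 0.042]
tool_rot: [180.0, 0.1, -0.0]
wrist_force: [-1.3, -0.4, -0.3]
grip_width: 0.0941
finger_force: 0.0
```

servo_tool:
  series: "0 0 0 0 0 0 0.4; 0 0 0 0 0 0 0.3; 0 0 0 0 0 0 0.2; 0 0 0 0 0 0 -1; 0 0 0 0 0 0 -1"
  grip_force: 6

```text
time_s: 9.52
tcp_pos: [0.5048, 0.3174, 0.0458]
tool_rot: [-179.9, -0.2, 0.0]
wrist_force: [-0.0, -0.3, 1.0]
grip_width: 0.0643
finger_force: 0.0
```

servo_tool:
  series: "0 0 0 0 0 0 -1; 0 0 0 0 0 0 -1; 0 0 0 0 0 0 -1; 0 0 0 0 0 0 -1"

```text
time_s: 9.85
tcp_pos: [0.5037, 0.3169, 0.0441]
tool_rot: [-180.0, -0.1, 0.0]
wrist_force: [0.5, -1.4, 3.0]
grip_width: 0.0487
finger_force: 6.0
```

Cup held (48.7 mm, 6 N). Lift, then carry to the large round well while turning so the fingers close away from the bottle.

servo_tool:
  series: "0 0 -0.04 0 0 0 -1; 0 0 -0.14 0 0 0 -1; 0 0 -0.28 0 0 0 -1; 0 0 -0.42 0 0 0 -1; 0 0 -0.5 0 0 0 -1"

```text
time_s: 10.27
tcp_pos: [0.5047, 0.3175, 0.1733]
tool_rot: [-179.9, -0.3, 0.0]
wrist_force: [0.2, 0.5, -0.0]
grip_width: 0.0487
finger_force: 6.0
```

servo_tool:
  series: "0.05 0.12 0 0 0 -0.07 -1; 0.12 0.27 0 0 0 -0.15 -1; 0.19 0.42 0 0 0 -0.23 -1; 0.26 0.58 0 0 0 -0.31 -1; 0.32 0.72 0 0 0 -0.39 -1"

```text
time_s: 10.68
tcp_pos: [0.5807, 0.1425, 0.1692]
tool_rot: [180.0, -0.0, 33.7]
wrist_force: [-0.1, 0.3, -1.4]
grip_width: 0.049
finger_force: 6.0
```

servo_tool:
  series: "-0.02 0.12 0 0 0 -0.07 -1; -0.05 0.26 0 0 0 -0.14 -1; -0.08 0.4 0 0 0 -0.21 -1; -0.1 0.52 0 0 0 -0.28 -1; -0.12 0.6 0 0 0 -0.3 -1"

```text
time_s: 11.1
tcp_pos: [0.6384, -0.0007, 0.1691]
tool_rot: [180.0, 0.0, 60.4]
wrist_force: [0.5, 0.0, -0.3]
grip_width: 0.0487
finger_force: 6.0
```

servo_tool:
  series: "0 0 0 0 0 0 -1; 0 0 0 0 0 0 -1"

```text
time_s: 11.27
tcp_pos: [0.6376, 0.0014, 0.1687]
tool_rot: [-180.0, -0.0, 60.2]
wrist_force: [-0.8, 0.7, -0.4]
grip_width: 0.0487
finger_force: 6.0
```

```bash
python3 st.py wrist:w6
```

```text
11.27 [0.6376 0.0014 0.1687] [-180.    -0.    60.2] [-10.  14.  93.   0.  73.  20.] 0.0487 [-0.8  0.7 -0.4]
```

View pics/w6.png

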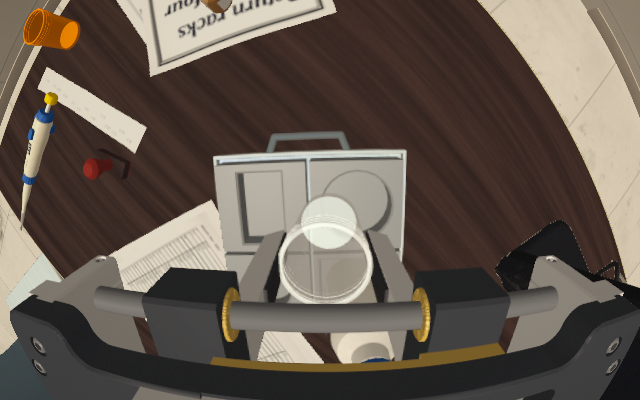

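The cup rim is at (327,262) and its foot at (329,222). The large well is centred at (353,198), the slot at (262,207), and the tray corners at (215,158) and (405,152).

```bash
python3 - <<'E'
from h import *
W=np.load("pics/w6.npz")
p=lambda x,y,z:atz(fray(W,x,y),z)
a=p(215,158,.054);b=p(405,152,.054);print("corners",a,b,np.linalg.norm(a-b),np.degrees(np.arctan2(*(b-a)[1::-1])))
print("well",p(353,198,.054),"junction",p(309,251,.054),"slot",p(262,207,.054),"rim",p(327,262,.204),"foot",p(329,223,.125))
E
```

```text
corners [0.563  0.0935 0.054 ] [0.7277 0.0047 0.054 ] 0.18711368202245401 -28.3318643412496
well [ 0.6612 -0.0103  0.054 ] junction [ 0.5949 -0.0373  0.054 ] slot [0.5781 0.0267 0.054 ] rim [0.6399 0.0053 0.204 ] foot [ 6.39e-01 -1.00e-04  1.25e-01]
```

servo_tool:
  series: "-0.014 0.06 0 0 0 -0.02 -1; -0.028 0.113 0.02 0 0 -0.02 -1; -0.028 0.113 0.12 0 0 -0.02 -1; -0.028 0.113 0.22 0 0 -0.02 -1; -0.028 0.113 0.28 0 0 -0.02 -1"

```text
time_s: 11.73
tcp_pos: [0.657, -0.0161, 0.0961]
tool_rot: [-179.8, 0.0, 62.2]
wrist_force: [0.2, -0.2, 0.0]
grip_width: 0.0492
finger_force: 6.0
```

servo_tool:
  series: "0 0 0.02 0 0 0 -1; 0 0 0.04 0 0 0 -1; 0 0 0.06 0 0 0 -1; 0 0 0.07 0 0 0 -1; 0 0 0.07 0 0 0 -1"

```text
time_s: 12.15
tcp_pos: [0.659, -0.0179, 0.0815]
tool_rot: [180.0, -0.0, 62.1]
wrist_force: [-0.1, -0.7, -0.4]
grip_width: 0.049
finger_force: 6.0
```

servo_tool:
  series: "0 0 0.01 0 0 0 -1; 0 0 0.018 0 0 0 -1; 0 0 0.024 0 0 0 -1; 0 0 0.028 0 0 0 -1; 0 0 0.028 0 0 0 -1"

```text
time_s: 12.57
tcp_pos: [0.6588, -0.0181, 0.0742]
tool_rot: [180.0, -0.0, 62.1]
wrist_force: [-0.6, -0.3, -0.3]
grip_width: 0.049
finger_force: 6.0
```

servo_tool:
  series: "0 0 0.003 0 0 0 -1; 0 0 0.006 0 0 0 -1; 0 0 0.006 0 0 0 -1"

```text
time_s: 12.82
tcp_pos: [0.6595, -0.0183, 0.0736]
tool_rot: [179.9, -0.0, 62.1]
wrist_force: [0.1, -0.3, 3.7]
grip_width: 0.0487
finger_force: 6.0
```

servo_tool:
  series: "0 0 0 0 0 0 0.2; 0 0 0 0 0 0 0.4; 0 0 0 0 0 0 0.6; 0 0 0 0 0 0 1; 0 0 0 0 0 0 1"

```text
time_s: 13.23
tcp_pos: [0.6583, -0.0179, 0.0721]
tool_rot: [-180.0, 0.0, 62.1]
wrist_force: [0.5, -0.5, 0.3]
grip_width: 0.0788
finger_force: 0.0
```

servo_tool:
  series: "0 0 -0.06 0 0 0 1; 0 0 -0.18 0 0 0 1; 0 0 -0.32 0 0 0 1; 0 0 -0.46 0 0 0 1; 0 0 -0.52 0 0 0 1"

```text
time_s: 13.65
tcp_pos: [0.6611, -0.0184, 0.2098]
tool_rot: [179.5, -0.2, 62.1]
wrist_force: [0.5, -0.5, 1.0]
grip_width: 0.0936
finger_force: 0.0
```

servo_tool:
  series: "0.09 -0.06 0 0 0 0.07 1; 0.19 -0.12 0 0 0 0.15 1; 0.29 -0.18 0 0 0 0.23 1; 0.38 -0.24 0 0 0 0.31 1; 0.47 -0.29 0 0 0 0.38 1"

```text
time_s: 14.07
tcp_pos: [0.6493, 0.1213, 0.204]
tool_rot: [180.0, -0.1, 27.6]
wrist_force: [0.6, 0.7, 0.3]
grip_width: 0.0938
finger_force: 0.0
```

servo_tool:
  series: "0.05 -0.11 0 0 0 0.07 1; 0.1 -0.22 0 0 0 0.15 1; 0.15 -0.34 0 0 0 0.23 1; 0.2 -0.46 0 0 0 0.31 1; 0.22 -0.51 0 0 0 0.31 1"

```text
time_s: 14.48
tcp_pos: [0.6378, 0.2617, 0.2038]
tool_rot: [-179.9, -0.1, 0.0]
wrist_force: [0.0, -0.5, -0.6]
grip_width: 0.0941
finger_force: 0.0
```

servo_tool:
  series: "0 0 0 0 0 0 1; 0 0 0 0 0 0 1"

```text
time_s: 14.65
tcp_pos: [0.6386, 0.2579, 0.2031]
tool_rot: [180.0, -0.0, 0.2]
wrist_force: [-0.2, 0.4, -0.6]
grip_width: 0.0938
finger_force: 0.0
```

```bash
python3 st.py wrist:w7
```

```text
14.65 [0.6386 0.2579 0.2031] [180.   -0.    0.2] [ 13.  19.  83.  -0.  78. 102.] 0.0938 [-0.2  0.4 -0.6]
```

View pics/w7.png

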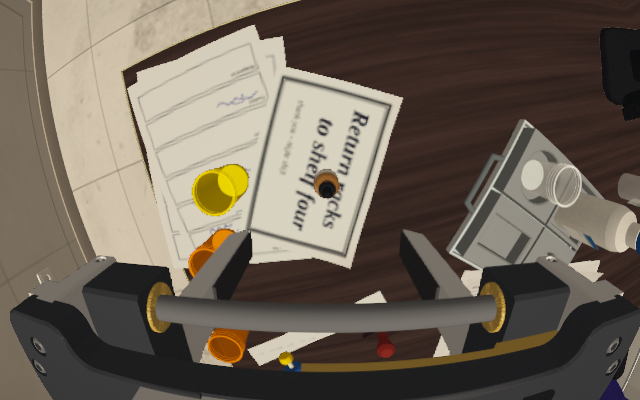

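The cup stands in its well. Dropper cap is at (327,190), body at (325,183).

```bash
python3 - <<'E'
from h import *
W=np.load("pics/w7.npz")
p=lambda x,y,z:atz(fray(W,x,y),z)
print(p(327,190,.091),p(325,182,.05),p(215,192,.079))
E
```

```text
[0.6482 0.257  0.091 ] [0.6483 0.259  0.05  ] [0.6437 0.3744 0.079 ]
```

servo_tool:
  series: "0.014 0 0.12 0 0 0 1; 0.014 0 0.27 0 0 0 1; 0.014 0 0.42 0 0 0 1; 0.014 0 0.57 0 0 0 1; 0.014 0 0.68 0 0 0 1"

```text
time_s: 15.12
tcp_pos: [0.6409, 0.2554, 0.0292]
tool_rot: [179.9, 0.2, -0.1]
wrist_force: [-0.8, -0.4, -0.7]
grip_width: 0.0941
finger_force: 0.0
```

servo_tool:
  series: "0 0 0 0 0 0 0; 0 0 0 0 0 0 0; 0 0 0 0 0 0 0; 0 0 0 0 0 0 -0.1; 0 0 0 0 0 0 -0.2"
  grip_force: 12

```text
time_s: 15.53
tcp_pos: [0.6441, 0.2583, 0.0357]
tool_rot: [-179.9, -0.3, -0.0]
wrist_force: [-1.1, 0.4, 0.4]
grip_width: 0.0637
finger_force: 0.0
```

servo_tool:
  series: "0 0 0 0 0 0 -1; 0 0 0 0 0 0 -1; 0 0 0 0 0 0 -1; 0 0 0 0 0 0 -1; 0 0 0 0 0 0 -1"

```text
time_s: 15.95
tcp_pos: [0.642, 0.2583, 0.0326]
tool_rot: [-180.0, 0.0, 0.0]
wrist_force: [0.1, 0.0, -0.6]
grip_width: 0.0305
finger_force: 0.0
```

servo_tool:
  series: "0 0 0 0 0 0 -1; 0 0 0 0 0 0 -1; 0 0 0 0 0 0 -1"

```text
time_s: 16.2
tcp_pos: [0.642, 0.2583, 0.0326]
tool_rot: [-180.0, 0.0, 0.0]
wrist_force: [0.3, -0.1, 0.8]
grip_width: 0.0276
finger_force: 12.0
```

servo_tool:
  series: "0 0 -0.04 0 0 0 -1; 0 0 -0.16 0 0 0 -1; 0 0 -0.32 0 0 0 -1; 0 0 -0.48 0 0 0 -1; 0 0 -0.6 0 0 0 -1"

```text
time_s: 16.62
tcp_pos: [0.6429, 0.2584, 0.187]
tool_rot: [-180.0, -0.2, 0.0]
wrist_force: [0.2, -0.0, 0.6]
grip_width: 0.0278
finger_force: 12.0
```

servo_tool:
  series: "-0.04 0.12 0 0 0 0 -1; -0.08 0.28 0 0 0 0 -1; -0.12 0.44 0 0 0 0 -1; -0.16 0.6 0 0 0 0 -1; -0.2 0.75 0 0 0 0 -1"

```text
time_s: 17.03
tcp_pos: [0.5912, 0.069, 0.1833]
tool_rot: [180.0, -0.0, 0.0]
wrist_force: [1.2, -1.8, -0.5]
grip_width: 0.028
finger_force: 12.0
```

servo_tool:
  series: "-0.06 0.12 0 0 0 0.07 -1; -0.12 0.25 0 0 0 0.15 -1; -0.18 0.38 0 0 0 0.23 -1; -0.23 0.48 0 0 0 0.3 -1; -0.25 0.52 0 0 0 0.311 -1"

```text
time_s: 17.45
tcp_pos: [0.5283, -0.0619, 0.1832]
tool_rot: [180.0, -0.0, -28.3]
wrist_force: [0.3, 0.1, -1.5]
grip_width: 0.028
finger_force: 12.0
```

servo_tool:
  series: "0 0 0 0 0 0 -1; 0 0 0 0 0 0 -1"

```text
time_s: 17.62
tcp_pos: [0.5298, -0.0591, 0.183]
tool_rot: [-180.0, -0.0, -27.9]
wrist_force: [0.2, -0.5, -0.3]
grip_width: 0.028
finger_force: 12.0
```

```bash
python3 st.py wrist:w8 scene:s8
```

```text
17.62 [ 0.5298 -0.0591  0.183 ] [-180.    -0.   -27.9] [-19.  -0. 108.   0.  73.  99.] 0.028 [ 0.2 -0.5 -0.3]
```

View pics/w8.png

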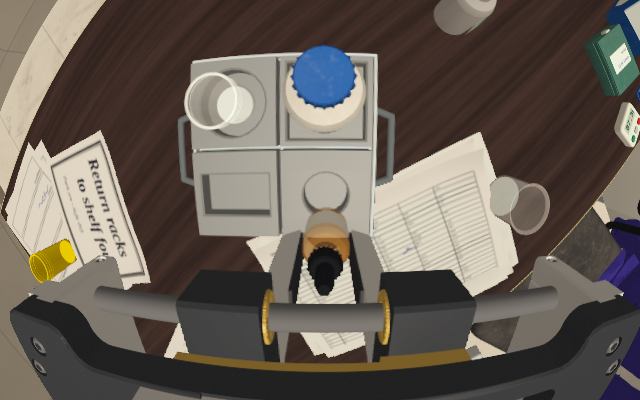

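The small well is at (326,192), the slot at (238,194) and the junction at (279,149). The dropper hangs upright.

```bash
python3 - <<'E'
from h import *
W=np.load("pics/w8.npz")
p=lambda x,y,z:atz(fray(W,x,y),z)
t=p(323,262,.216)
print("well",p(326,192,.054),"junc",p(279,149,.054),"slot",p(237,194,.054),"shoulder",p(326,240,.206),"cap",p(323,285,.241), "bottom far edge",p(326,209,.15))
a=p(192,65,.054);b=p(376,55,.054);c=p(200,234,.054);print(a,b,c,np.linalg.norm(a-b),np.linalg.norm(a-c),(b+c)/2)
E
```

```text
well [ 0.5331 -0.0609  0.054 ] junc [ 0.5943 -0.04    0.054 ] slot [0.5753 0.0226 0.054 ] shoulder [ 0.5396 -0.0643  0.206 ] cap [ 0.5331 -0.0593  0.241 ] bottom far edge [ 0.5411 -0.0651  0.15  ]
[ 0.7203 -0.0015  0.054 ] [ 0.6337 -0.1704  0.054 ] [0.5573 0.0868 0.054 ] 0.18980719164457388 0.18538039270645645 [ 0.5955 -0.0418  0.054 ]
```

Already over the well to about 1 mm. Lower.

servo_tool:
  series: "0 0 0.08 0 0 0 -1; 0 0 0.2 0 0 0 -1; 0 0 0.32 0 0 0 -1; 0 0 0.4 0 0 0 -1; 0 0 0.45 0 0 0 -1"

```text
time_s: 18.13
tcp_pos: [0.5283, -0.0574, 0.0672]
tool_rot: [180.0, 0.2, -27.8]
wrist_force: [-0.5, -0.2, -1.1]
grip_width: 0.028
finger_force: 12.0
```

servo_tool:
  series: "0 0 0.006 0 0 0 -1; 0 0 0.014 0 0 0 -1; 0 0 0.022 0 0 0 -1; 0 0 0.028 0 0 0 -1; 0 0 0.03 0 0 0 -1"

```text
time_s: 18.55
tcp_pos: [0.5304, -0.0595, 0.0636]
tool_rot: [-180.0, -0.1, -28.0]
wrist_force: [0.2, 0.0, -0.4]
grip_width: 0.0281
finger_force: 12.0
```

servo_tool:
  series: "0 0 0.003 0 0 0 -1; 0 0 0.006 0 0 0 -1; 0 0 0.006 0 0 0 -1"

```text
time_s: 18.8
tcp_pos: [0.5305, -0.0597, 0.0624]
tool_rot: [-180.0, -0.1, -28.0]
wrist_force: [-0.4, 0.2, 4.3]
grip_width: 0.0282
finger_force: 12.0
```

servo_tool:
  series: "0 0 0 0 0 0 -0.2; 0 0 0 0 0 0 0; 0 0 0 0 0 0 0.1; 0 0 0 0 0 0 0.1; 0 0 0 0 0 0 0.1"

```text
time_s: 19.22
tcp_pos: [0.5293, -0.0592, 0.0608]
tool_rot: [180.0, 0.0, -28.0]
wrist_force: [-1.1, -0.3, -0.5]
grip_width: 0.0514
finger_force: 0.0
```

servo_tool:
  series: "0 0 -0.06 0 0 0 0.2; 0 0 -0.18 0 0 0 0.3; 0 0 -0.32 0 0 0 0.4; 0 0 -0.46 0 0 0 0.5; 0 0 -0.52 0 0 0 0.6"

```text
time_s: 19.63
tcp_pos: [0.5316, -0.06, 0.1961]
tool_rot: [-179.9, -0.4, -28.0]
wrist_force: [0.7, -0.0, 1.1]
grip_width: 0.0735
finger_force: 0.0
```

servo_tool:
  series: "-0.08 -0.06 0 0 0 -0.07 1; -0.16 -0.12 0 0 0 -0.14 1; -0.25 -0.18 0 0 0 -0.21 1; -0.34 -0.25 0 0 0 -0.28 1; -0.42 -0.31 0 0 0 -0.33 1"

```text
time_s: 20.05
tcp_pos: [0.4722, 0.0596, 0.1909]
tool_rot: [-180.0, 0.0, 2.0]
wrist_force: [-0.1, -0.2, 0.4]
grip_width: 0.094
finger_force: 0.0
```

servo_tool:
  series: "-0.05 -0.1 0 0 0 -0.07 1; -0.1 -0.2 0 0 0 -0.14 1; -0.15 -0.32 0 0 0 -0.21 1; -0.2 -0.44 0 0 0 -0.28 1; -0.22 -0.48 0 0 0 -0.32 1"

```text
time_s: 20.47
tcp_pos: [0.4128, 0.1793, 0.1908]
tool_rot: [-179.9, 0.0, 31.0]
wrist_force: [0.3, -0.2, 0.9]
grip_width: 0.0939
finger_force: 0.0
```

servo_tool:
  series: "0 0 0 0 0 0 1; 0 0 0 0 0 0 1"

```text
time_s: 20.63
tcp_pos: [0.4145, 0.1769, 0.191]
tool_rot: [180.0, 0.0, 30.5]
wrist_force: [-1.2, 0.9, -0.7]
grip_width: 0.0941
finger_force: 0.0
```

```bash
python3 st.py wrist:w9; python3 - <<'E'
from h import *
W=np.load("pics/w4.npz")
p=lambda x,y,z:atz(fray(W,335+x/7,190+y/7),z)
for z in (0,.018):
    a=p(178,300,z);b=p(355,180,z);print(a,b,np.linalg.norm(a-b),np.degrees(np.arctan2(*(a-b)[1::-1])))
i=cv2.imread("pics/w9.png")[70:300,190:460].astype(float)
cv2.imwrite("pics/w9c.png",cv2.resize(np.clip(i*2,0,255).astype(np.uint8),None,fx=2.6,fy=2.6,interpolation=cv2.INTER_CUBIC))
E
```

```text
20.63 [0.4145 0.1769 0.191 ] [180.    0.   30.5] [  9. -13. 118.  -0.  75.  68.] 0.0941 [-1.2  0.9 -0.7]
[0.403  0.1998 0.    ] [0.4341 0.1572 0.    ] 0.05274438358725977 126.13119891038767
[0.4097 0.202  0.018 ] [0.4396 0.1609 0.018 ] 0.05082538735710729 126.0356615059069
```

View pics/w9c.png

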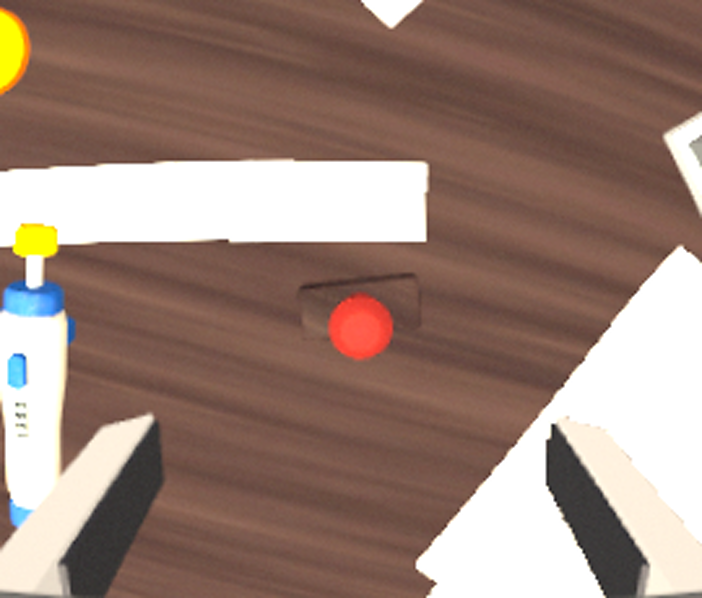

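The stamp knob is at crop (360,327), with the block's far top edge running from (303,287) to (415,274). It sits between the fingers.

```bash
python3 - <<'E'
from h import *
W=np.load("pics/w9.npz")
p=lambda x,y,z:atz(fray(W,190+x/2.6,70+y/2.6),z)
print("knob",p(360,327,.058))
for z in (0,.018):
    a=p(303,287,z);b=p(415,274,z);print(a,b,np.linalg.norm(a-b),np.degrees(np.arctan2(*(a-b)[1::-1])))
E
```

```text
knob [0.415  0.1743 0.058 ]
[0.4065 0.1996 0.    ] [0.4384 0.1576 0.    ] 0.052740970791216986 127.21753557635394
[0.4099 0.2003 0.018 ] [0.4403 0.1604 0.018 ] 0.05016143937328756 127.30394827798347
```

servo_tool:
  series: "-0.01 0.01 0.12 0 0 0 1; -0.01 0.01 0.27 0 0 0 1; -0.01 0.01 0.42 0 0 0 1; -0.01 0.01 0.56 0 0 0 1; -0.01 0.01 0.64 0 0 0 1"

```text
time_s: 21.1
tcp_pos: [0.4118, 0.1716, 0.0274]
tool_rot: [-179.9, 0.3, 30.3]
wrist_force: [-0.0, -0.4, -0.2]
grip_width: 0.094
finger_force: 0.0
```

servo_tool:
  series: "0 0 0.008 0 0 0 0; 0 0 0.008 0 0 0 0; 0 0 0.008 0 0 0 0; 0 0 0.008 0 0 0 -0.1; 0 0 0.008 0 0 0 -0.2"
  grip_force: 15

```text
time_s: 21.52
tcp_pos: [0.4155, 0.1734, 0.0309]
tool_rot: [179.9, -0.2, 30.5]
wrist_force: [0.1, -0.3, 0.4]
grip_width: 0.0642
finger_force: 0.0
```

servo_tool:
  series: "0 0 0 0 0 0 -1; 0 0 0 0 0 0 -1; 0 0 0 0 0 0 -1; 0 0 0 0 0 0 -1; 0 0 0 0 0 0 -1"

```text
time_s: 21.93
tcp_pos: [0.4137, 0.1733, 0.0291]
tool_rot: [180.0, -0.0, 30.5]
wrist_force: [-1.1, 0.4, -0.4]
grip_width: 0.0309
finger_force: 0.0
```

servo_tool:
  series: "0 0 0 0 0 0 -1; 0 0 0 0 0 0 -1; 0 0 0 0 0 0 -1"

```text
time_s: 22.18
tcp_pos: [0.4137, 0.1733, 0.0291]
tool_rot: [180.0, 0.0, 30.5]
wrist_force: [0.4, -0.3, 0.6]
grip_width: 0.0242
finger_force: 15.0
```

servo_tool:
  series: "0 0 -0.04 0 0 0 -1; 0 0 -0.14 0 0 0 -1; 0 0 -0.28 0 0 0 -1; 0 0 -0.44 0 0 0 -1; 0 0 -0.56 0 0 0 -1"

```text
time_s: 22.6
tcp_pos: [0.4142, 0.1734, 0.1725]
tool_rot: [179.9, -0.1, 30.5]
wrist_force: [0.8, 0.7, -0.4]
grip_width: 0.0241
finger_force: 15.0
```

servo_tool:
  series: "0.02 0.07 0 0 0 0.07 -1; 0.05 0.16 0 0 0 0.14 -1; 0.08 0.25 0 0 0 0.21 -1; 0.1 0.34 0 0 0 0.28 -1; 0.124 0.416 0 0 0 0.36 -1"

```text
time_s: 23.02
tcp_pos: [0.494, 0.0984, 0.1698]
tool_rot: [180.0, -0.0, -2.2]
wrist_force: [-0.4, 0.4, -0.5]
grip_width: 0.0245
finger_force: 15.0
```

servo_tool:
  series: "0.06 0.05 0 0 0 0.07 -1; 0.13 0.11 0 0 0 0.15 -1; 0.2 0.17 0 0 0 0.23 -1; 0.27 0.23 0 0 0 0.3 -1; 0.328 0.285 0 0 0 0.362 -1"

```text
time_s: 23.43
tcp_pos: [0.5738, 0.0246, 0.1697]
tool_rot: [-180.0, -0.0, -34.8]
wrist_force: [0.3, 0.2, -0.1]
grip_width: 0.0243
finger_force: 15.0
```

servo_tool:
  series: "0 0 0 0 0 0 -1; 0 0 0 0 0 0 -1"

```text
time_s: 23.6
tcp_pos: [0.5729, 0.0252, 0.1693]
tool_rot: [-180.0, 0.0, -34.4]
wrist_force: [-0.1, -0.7, -0.5]
grip_width: 0.0245
finger_force: 15.0
```

```bash
python3 st.py wrist:w10 side:d10; python3 - <<'E'
import cv2,numpy as np
i=cv2.imread("pics/w10.png")[40:310,180:460].astype(float)
j=cv2.imread("pics/d10.png")[170:270,250:380].astype(float)
a=cv2.resize(i,(560,540),interpolation=cv2.INTER_CUBIC);b=cv2.resize(j,(234,180),interpolation=cv2.INTER_CUBIC)
c=np.zeros((540,234,3));c[:180]=b
cv2.imwrite("pics/w10c.png",np.clip(np.hstack([a,c])*1.3,0,255).astype(np.uint8))
E
```

```text
23.6 [0.5729 0.0252 0.1693] [-180.     0.   -34.4] [ -9.   6. 102.   0.  72. 116.] 0.0245 [-0.1 -0.7 -0.5]
```

View pics/w10c.png

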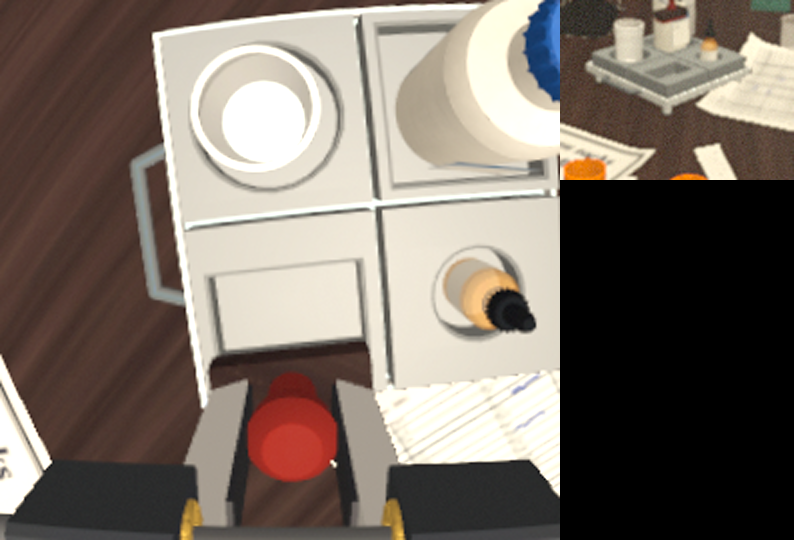

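The three packed things stand in their wells. The stamp's block edge, (213,355)–(368,343), is parallel to the slot rim, (207,275)–(362,259). Checking the offsets.

```bash
python3 - <<'E'
from h import *
W=np.load("pics/w10.npz")
p=lambda x,y,z:atz(fray(W,180+x/2,40+y/2),z)
A,B=p(207,275,.054),p(362,259,.054);C,D=p(213,357,.158),p(368,344,.158)
t=np.radians(62.1);b=np.array([np.sin(t),-np.cos(t),0])
ang=lambda v:np.degrees(np.arctan2(v[1],v[0]))
print("rim",A,B,np.linalg.norm(A-B),ang(A-B),"well ctr",(A+B)/2-.022*b)
print("blk",C,D,np.linalg.norm(C-D),ang(C-D),"blk ctr",(C+D)/2-.013*b)
print("knob",p(292,440,.2),"junc",p(372,205,.054))
E
```

```text
rim [0.6136 0.0472 0.054 ] [ 0.5776 -0.0191  0.054 ] 0.07544328996007532 61.49864038531739 well ctr [0.57615716 0.02434446 0.054     ]
blk [0.5976 0.0393 0.158 ] [ 0.5729 -0.0046  0.158 ] 0.05037161899323867 60.63605030934562 blk ctr [0.57376105 0.02343309 0.158     ]
knob [0.5751 0.0237 0.2   ] junc [ 0.5968 -0.0375  0.054 ]
```

servo_tool:
  series: "0 0 0.08 0 0 0 -1; 0 0 0.18 0 0 0 -1; 0 0 0.28 0 0 0 -1; 0 0 0.36 0 0 0 -1; 0 0 0.41 0 0 0 -1"

```text
time_s: 24.12
tcp_pos: [0.5706, 0.0268, 0.0643]
tool_rot: [179.9, 0.2, -34.3]
wrist_force: [0.2, -0.3, 0.0]
grip_width: 0.0242
finger_force: 15.0
```

servo_tool:
  series: "0 0 0.008 0 0 0 -1; 0 0 0.016 0 0 0 -1; 0 0 0.022 0 0 0 -1; 0 0 0.028 0 0 0 -1; 0 0 0.03 0 0 0 -1"

```text
time_s: 24.53
tcp_pos: [0.5737, 0.0255, 0.0601]
tool_rot: [-179.9, -0.1, -34.4]
wrist_force: [-0.9, 0.2, -1.0]
grip_width: 0.0242
finger_force: 15.0
```

servo_tool:
  series: "0 0 0.003 0 0 0 -1; 0 0 0.006 0 0 0 -1; 0 0 0.006 0 0 0 -1"

```text
time_s: 24.78
tcp_pos: [0.574, 0.0253, 0.0591]
tool_rot: [-180.0, -0.1, -34.4]
wrist_force: [-1.4, -1.5, 4.7]
grip_width: 0.0242
finger_force: 15.0
```

Contact with the floor at the predicted height. Release, rise and look at the result.

servo_tool:
  series: "0 0 0 0 0 0 -0.2; 0 0 0 0 0 0 0; 0 0 0 0 0 0 0.1; 0 0 0 0 0 0 0.1; 0 0 0 0 0 0 0.1"

```text
time_s: 25.2
tcp_pos: [0.5727, 0.0256, 0.0573]
tool_rot: [180.0, 0.0, -34.4]
wrist_force: [-0.2, -0.6, -0.3]
grip_width: 0.0508
finger_force: 0.0
```

servo_tool:
  series: "0 0 -0.06 0 0 0 0.1; 0 0 -0.2 0 0 0 0.1; 0 0 -0.36 0 0 0 0.2; 0 0 -0.52 0 0 0 0.3; 0 0 -0.64 0 0 0 0.4"

```text
time_s: 25.62
tcp_pos: [0.5736, 0.0255, 0.2211]
tool_rot: [-179.9, -0.2, -34.4]
wrist_force: [0.2, 0.2, 0.6]
grip_width: 0.0639
finger_force: 0.0
```

servo_tool:
  series: "-0.1 -0.1 -0.08 0 0 0 1; -0.2 -0.2 -0.16 0 0 0 1; -0.3 -0.3 -0.2 0 0 0 1; -0.34 -0.34 -0.2 0 0 0 1; -0.34 -0.34 -0.2 0 0 0 1"

```text
time_s: 26.03
tcp_pos: [0.5505, 0.1465, 0.2686]
tool_rot: [-179.9, -0.1, -34.2]
wrist_force: [-0.2, -0.5, -1.2]
grip_width: 0.0929
finger_force: 0.0
```

```bash
python3 st.py wrist:w11 scene:s11 side:d11; python3 - <<'E'
import cv2
a=cv2.imread("pics/w11.png")[:280];b=cv2.imread("pics/s11.png")[80:310,130:450];c=cv2.imread("pics/d11.png")[130:320,140:460]
cv2.imwrite("pics/f.png",cv2.vconcat([cv2.resize(a,(800,330)),cv2.hconcat([cv2.resize(b,(400,260)),cv2.resize(c,(400,260))])]))
E
```

```text
26.03 [0.5505 0.1465 0.2686] [-1.799e+02 -1.000e-01 -3.420e+01] [  3.   1.  97.   0.  82. 128.] 0.0929 [-0.2 -0.5 -1.2]
```

View pics/f.png

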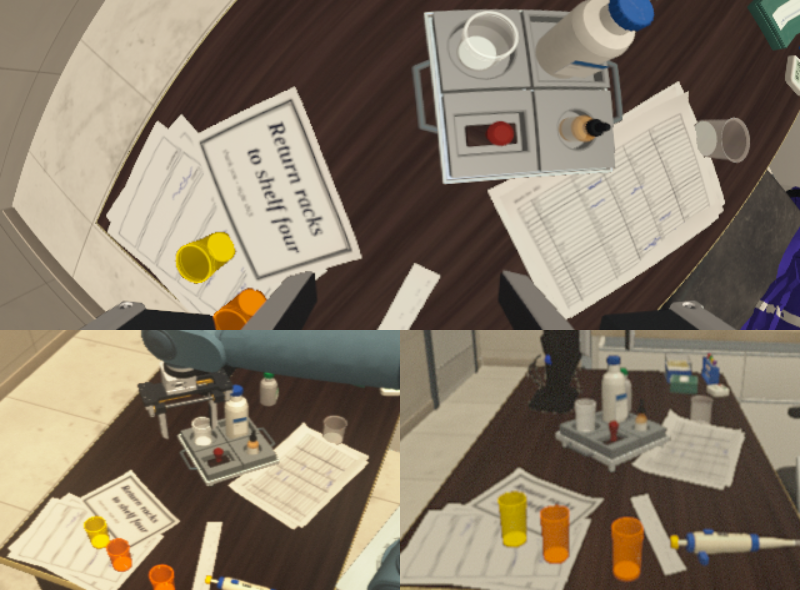

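All four things stand upright in their own wells. The short bottle, beaker and coloured cups are untouched, and the gripper is clear.

```bash
python3 -c "
from station import ctrl
print(ctrl.sign_off())"
```

```text
the job is handed in; nothing more can be done
None
```

The tray is packed: tall bottle, specimen cup, dropper bottle and date stamp each stand upright on the floor of their own well, the short bottle and beaker were left alone, nothing was knocked over, and the job was handed in at about 26 s of the 106 s allowed.

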